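# Seat a goniometer head on its locating pin and hold it down

### The job

Fetch the goniometer head with the rectangular base plate from the rubber mat and put it on the cone-shaped mount: turn it so that its large knob points to the index dowel's side, slide it over the locating pin until it drops on, then press it down against the spring ring until its base is fully home on the mount's seat. Finish while still holding it pressed down, so that I can tighten the clamp screw; do not let go. Do not touch the crystal pin on its top, and leave the two other heads on the mat where they stand.

Things in the scene. Friction and masses are not known exactly. Their poses are not given: they have to be found in the camera images.
- head: The head to mount: loose, about 0.3 kg, aluminium and steel, the only head with a rectangular base plate: 60 (x) x 56 (y) x 14 mm. A stack of slides stands on it. Origin: centre of the underside, at the mouth of the locating bore (11 mm diameter, 14 mm deep); z up. A large knurled knob (14 mm diameter, 22 mm up) sticks out to x = +45 mm, a small one (9 mm, 41 mm up) to x = -35 mm.
- head_grip (a point): Point on the head's axis 40 mm above its underside, where to grip: across the slides' flat parallel sides, 34 mm apart in the head's y, from 14 to 50 mm above the underside (lower slide 56 mm long in x, upper 44 mm). Above them a round carriage, 26 mm diameter, to 58 mm, then the crystal pin to 78 mm.
- head_index (a point): Mouth of the index hole in the head's underside, 9 x 9 mm and 14 mm deep, 19 mm from the bore along the head's +x, on the side of the large knob.
- crystal_pin: The sample on top of the head: steel cap 12 mm diameter, 7 mm high, with a thin brass pin standing on it, top 20 mm above this origin; the origin is the centre of the cap's underside, 58 mm above the head's underside on its axis. Fixed to the head. Must not be touched.
- mount: The mount, fixed: white disc foot 170 mm diameter, steel cone, grey collar 96 mm diameter whose flat top, 125 mm above the table, is the seat. Origin: centre of its underside, on the axis; z up. On the axis stands the locating pin, at x = +19 mm the index dowel. The clamp screw's dark knob sticks out of the collar opposite the dowel, to x = -69 mm, 112 mm above the table; it is not used.
- pin_tip (a point): Centre of the bevelled tip of the mount's steel locating pin (9 mm diameter, 12 mm above the seat, 137 mm above the table). Until its bore is over the pin (to about 1 mm) the head rests on this tip; then it drops 8 mm, on to the spring ring, if the index hole is also over the index dowel (to about 0.1 rad of turn).
- seat (a point): Centre of the mount's flat seat face, on the axis, 125 mm above the table; axes as the mount's.
- lift_ring (a joint): Travel of the brass spring ring (26 mm diameter) round the locating pin, in m: 0 = up, its top 4 mm above the seat; 0.004 = pressed level with the seat. The spring pushes up with about 6 N at the top and 12 N at the bottom, so the head's weight alone does not press it down.
- arc_head: Bystander on the mat: head with a round base of 52 mm diameter, a curved sled and a square top, 73 mm high. Origin: centre of its underside.
- post_head: Bystander on the mat: plain turned steel post on a round base of 46 mm diameter, 67 mm high. Origin: centre of its underside.
- mat: Black rubber mat 110 x 300 x 10 mm, fixed to the table, on which the three heads stand in a row 105 mm apart along its y, in any order. Origin: centre of its underside.
- dowel_tip (a point): Centre of the tip of the mount's index dowel: steel, 5 mm diameter, 7 mm above the seat (5 mm lower than the locating pin), 19 mm from the mount's axis along its +x.

How it is judged:
On the way, in this order (a step that is already met when the one before it is completed fails the run):
1. the head is lifted off the mat and held in the gripper (height (world z) of head above 0.06 m and contact force between the fingers and head above 1 N), for 0.2 s.
2. the head's bore has dropped over the locating pin (at least 3 mm below its tip) (horizontal distance between head and pin_tip below 0.0025 m and z of head in the frame of pin_tip below -0.003 m), for 0.1 s.
At the end, for the whole second after the job is handed in: Bore within 2.5 mm of the pin's axis, index hole within 6 mm of the dowel, head upright within 0.06 rad, underside within 1.5 mm of the seat, spring ring pressed down at least 2.5 of its 4 mm, and the fingers still on the head with more than 3 N through the last second (horizontal distance between head and pin_tip below 0.0025 m and z of head in the frame of seat below 0.0015 m and value of joint lift_ring above 0.0025 m and angle between head's own z axis and vertical below 0.06 rad and horizontal distance between head_index and dowel_tip below 0.006 m and contact force between the fingers and head above 3 N); the arm keeps its last pose, push and grip.
It fails at once if the crystal pin on top of the head is touched (contact force between anything else and crystal_pin above 0.5 N).
It fails at once if another head on the mat is moved more than 15 mm or knocked over (distance of any of arc_head, post_head from where it was at the start of the episode above 0.015 m or angle between any of arc_head, post_head's own z axis and vertical above 0.3 rad).
It also fails if it takes over 45 s, if anything falls off the work surface, if the arm or the gripper's body presses on something with over 40 N, if the wrist force passes 120 N, or if a joint passes its speed limit or range.

### The arm

A 7-joint arm with a two-finger parallel gripper is mounted at the origin on the work surface. World frame = base frame: x ahead of the robot, y to its left, z up, the work surface at z = 0. Lengths are in m, angles in rad, forces in N, time in s.
With the tool pointing down it reaches from about 0.425 to 0.875 m from the base axis. Payload 4.7 kg.
Tool frame: the origin (TCP) lies at the very end of the fingers, on their centre line; the grasp point (between the pads) lies 19 mm behind it; z points along the fingers, y is the line along which they close (so a half turn about z gives the same grasp; the last joint's range is limited). The gripper opens to 87 mm and grips with 3 to 60 N. Pads are 19 mm wide; open, the fingers measure 117 mm over their backs; the gripper's body (75 mm by 190 mm) begins 51 mm behind the grasp point.
Start: joints at [-1.134, 0.321, -0.07, 1.45, 0.023, 1.371, -0.057], TCP at [0.267, 0.593, 0.223] pointing down, gripper open.
Joint ranges: [-2.86, 2.86], [-0.3, 2.09], [-1.38, 1.24], [0.06, 2.45], [-1.56, 4.7], [0.09, 2.05], [-2.69, 2.69]. Speed limits (rad/s): [2.57, 2.57, 3.14, 3.14, 3.14, 3.14, 3.14].

### API

Orientations are given as a rotation vector (axis times angle).
In Python, from bench import ctrl, vision gives the robot as it stands.
- The arm moves only by the tool jog_arm, never from a script. Its argument "increments" is a list of rows, each an object of numbers: "tx", "ty", "tz": the shift along the tool's x, y, z in mm; "wx", "wy", "wz": the turn, a rotation vector about the tool's x, y, z in rad; "gripper": the opening, from 0 (shut) to 1 (fully open). In form: [{"tx": .., "ty": .., "tz": .., "wx": .., "wy": .., "wz": .., "gripper": ..}, ...]. A call has exactly 5 rows; each row is the pose to reach, as a shift and turn from the pose commanded when the call began, along the tool's axes at that moment; what a row does not reach only later rows make up. A row lasts 1/12 s, in which the tool goes at most 41.7 mm and 7.16 degrees, less where a joint would pass 70% of its speed; a pose out of reach is approached as far as the arm can. A call with a gripper value outside its range is refused whole. The fingers move at their own pace and stop on an object; "grip_force" is the grip in N (left out, the last holds). Time passes only in rows, so rows that repeat a pose let the fingers close, or fill a call up. It gives the time, the measured TCP pose, the force, the opening and the grip force at its end, in the units of the state.
- ctrl.get_state(): the state, without advancing time (a new reading comes with each control period).
- vision.get_image(name): name is "scene" or "top" or "wrist"; returns a dict with "color" (480x640x3 uint8, blue, green, red), "fx", "fy", "cx", "cy" (pixels), "extrinsics" (4x4, takes a point from world to camera coordinates). Camera axes: x right, y down, z forward; pixel columns grow to the right and rows downward; lengths in m; the calibration is good to about 2 mm. The wrist camera is an equidistant fisheye: a pixel r from the principal point sees the ray r / f radians off the axis. A picture is of the moment at which its call begins. There is no depth.
- ctrl.close_job(): hands the job in; it is judged then, once.
Trained networks look in the newest picture that a camera, given by its name, has taken for a name from the list of things; names that differ only in an ending like _2 or _b are one class to them, and where a whole thing is asked for, a point or a joint stands for the part that bears it (a point fixed in the world has none). Each returns a list of dicts, best first, with "conf" (0 to 1); they miss things now and then, are a little off and sometimes report something else, mostly with a low value. They report only what shows in the picture. A call takes as long as a camera call.
- vision.spot_in(camera, thing): "bbox" ([left, top, right, bottom] in pixels, round what is visible of it).
The state is a dict: "time": time; "joint_positions": joint angles; "qd": joint speeds; "joint_torque": joint torques, N m; "position": TCP position; "tool_rot": TCP orientation; "ft_force": force on the tool from outside, world axes, zero at the start; "torque": the same for the moment, N m; "grip_width": opening from 0.0 (shut) to 1.0 (fully open); "grip_force": force on a finger pad.
Only numpy, scipy, OpenCV 4.12 (cv2) and the standard library are available. Lean on these libraries where they do the work, as an engineer would, in place of code of your own. Each camera call takes 0.05 s, during which the arm holds its last target. There are 200 camera calls.

## Working session

There is one attempt and no reset: what is moved stays moved. The work goes in short steps, Python scripts to look and compute and a tool call to move; the robot and the scene stay as the last step left them, time stands still between calls to the robot, and variables do not carry over. Pictures are saved under pics/ and viewed, at most 10 in all, crops included, and the job is handed in when it is done.

Besides the shell and the picture viewer there is one more tool, called after "Request:" by a JSON object that holds its "op" and its "data", one argument or row to a line. jog_arm: Moves the arm, as the interface text tells. Its arguments: {"type":"object","properties":{"increments":{"type":"array"},"grip_force":{"type":"number"}},"required":["increments"]}

```bash
mkdir -p pics; python3 - <<'E'
from bench import ctrl, vision
import cv2,numpy as np
s=ctrl.get_state(); print({k:np.round(s[k],4).tolist() for k in('time','position','tool_rot','ft_force','grip_width')})
np.set_printoptions(precision=4,suppress=True)
ims=[]
for n in('scene','top'):
    i=vision.get_image(n); cv2.imwrite(f'pics/{n}0.png',i['color']); print(n,i['fx'],i['fy'],i['cx'],i['cy']);print(i['extrinsics'])
    for t in('head','mount','arc_head','post_head','mat','pin_tip','crystal_pin'):
        print(t,[(np.round(d['bbox']).tolist(),round(d['conf'],2)) for d in vision.spot_in(n,t)[:2]])
E
```

```text
{'time': 0.0, 'position': [0.2665, 0.5922, 0.2215], 'tool_rot': [-0.659, -3.0714, 0.003], 'ft_force': [-0.1794, 0.2286, -0.4088], 'grip_width': 0.9999}
scene 460.19197465587666 460.19197465587666 323.097679219039 241.9549774038048
[[-0.7588  0.6511 -0.0148  0.4618]
 [ 0.5566  0.6364 -0.5341 -0.2237]
 [-0.3383 -0.4135 -0.8453  1.0982]
 [ 0.      0.      0.      1.    ]]
head [([291.0, 229.0, 330.0, 268.0], 0.92)]
mount [([370.0, 274.0, 461.0, 371.0], 0.86), ([242.0, 164.0, 274.0, 195.0], 0.61)]
arc_head [([245.0, 164.0, 270.0, 198.0], 0.95)]
post_head [([270.0, 202.0, 292.0, 228.0], 0.74)]
mat [([230.0, 166.0, 345.0, 283.0], 0.81)]
pin_tip [([369.0, 275.0, 463.0, 375.0], 0.55)]
crystal_pin []
top 463.4511859822924 463.4511859822924 323.9198108132355 238.922074449604
[[-0.0374 -0.9993 -0.0021 -0.0321]
 [-0.9785  0.0371 -0.2031  0.5569]
 [ 0.203  -0.0056 -0.9792  0.8873]
 [ 0.      0.      0.      1.    ]]
head [([329.0, 218.0, 355.0, 254.0], 0.88)]
mount [([188.0, 226.0, 267.0, 306.0], 0.68)]
arc_head []
post_head [([380.0, 230.0, 404.0, 254.0], 0.63), ([192.0, 225.0, 267.0, 308.0], 0.45)]
mat [([320.0, 215.0, 469.0, 274.0], 0.74)]
pin_tip [([330.0, 219.0, 359.0, 254.0], 0.5)]
crystal_pin []
```

```bash
python3 - <<'E'
import cv2,numpy as np
a=cv2.imread('pics/scene0.png')[150:390,220:480]; b=cv2.imread('pics/top0.png')[190:320,170:480]
cv2.imwrite('pics/s1.png',cv2.resize(a,None,fx=2.5,fy=2.5,interpolation=2)); cv2.imwrite('pics/t1.png',cv2.resize(b,None,fx=2.5,fy=2.5,interpolation=2))
E
```

```text
(no output)
```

View pics/s1.png

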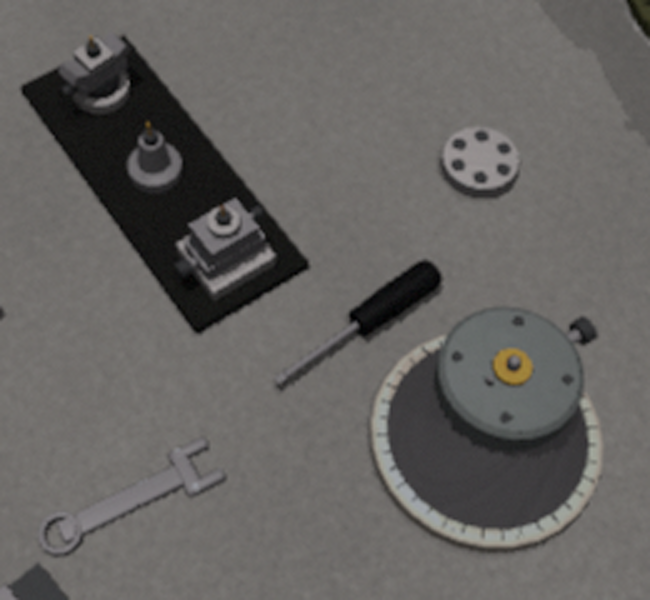

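View pics/t1.png

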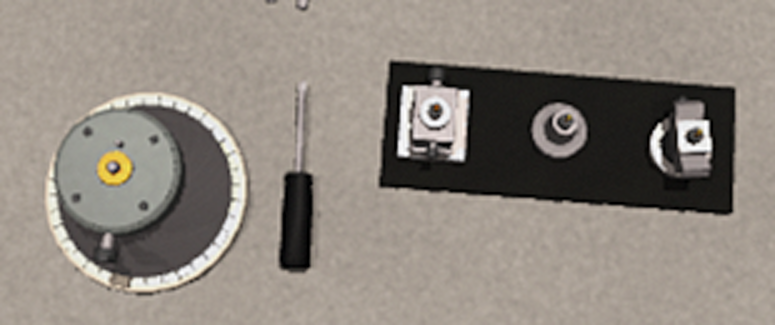

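```bash
cat > h.py <<'E'
import numpy as np
np.set_printoptions(precision=4,suppress=True)
C={'scene':(460.192,323.098,241.955,np.array([[-0.7588,0.6511,-0.0148,0.4618],[0.5566,0.6364,-0.5341,-0.2237],[-0.3383,-0.4135,-0.8453,1.0982]])),
'top':(463.451,323.920,238.922,np.array([[-0.0374,-0.9993,-0.0021,-0.0321],[-0.9785,0.0371,-0.2031,0.5569],[0.203,-0.0056,-0.9792,0.8873]]))}
def onz(n,u,v,z):
    f,cx,cy,E=C[n]; R,t=E[:,:3],E[:,3]; o=-R.T@t; d=R.T@np.array([(u-cx)/f,(v-cy)/f,1]); return o+d*(z-o[2])/d[2]
E
python3 - <<'E'
from h import *
def p(name,z,t=None,s=None):
    o=[]
    if t: o.append(onz('top',t[0]/2.5+170,t[1]/2.5+190,z)[:2])
    if s: o.append(onz('scene',s[0]/2.5+220,s[1]/2.5+150,z)[:2])
    print(name,*o)
p('pin',.137,(114,168),(514,362));p('dowel',.132,(120,144),(489,382));p('clampknob',.112,(107,245),(585,330))
p('collar',.125,(118,170),(510,371))
p('carriage',.068,(434,112),(225,218));p('xtal',.088,(436,104),(223,210));p('bigknob',.032,(436,75),(185,267));p('smallknob',.051,(432,153),(257,212))
for c in((400,85),(467,88),(466,163),(398,158)):p('base',.024,c)
for c in((390,62),(735,88),(732,213),(380,186)):p('mat',.010,c)
E
```

```text
pin [0.5119 0.1487] [0.5157 0.1501]
dowel [0.5307 0.1455] [0.536  0.1481]
clampknob [0.4578 0.1592] [0.4493 0.16  ]
collar [0.5123 0.1485] [0.5167 0.1502]
carriage [ 0.56  -0.093] [ 0.5592 -0.0949]
xtal [ 0.5622 -0.0939] [ 0.5634 -0.091 ]
bigknob [ 0.5997 -0.0979] [ 0.5987 -0.0991]
smallknob [ 0.5296 -0.0906] [ 0.5299 -0.0914]
base [ 0.5941 -0.0674]
base [ 0.5893 -0.1241]
base [ 0.5248 -0.1199]
base [ 0.5312 -0.0632]
mat [ 0.6182 -0.0598]
mat [ 0.5838 -0.3559]
mat [ 0.476  -0.3427]
mat [ 0.5102 -0.0472]
```

Request:
{"op": "jog_arm", "data": {
  "increments": [
    {"tx": -29.4,"ty": -27.1,"wz": -0.066},
    {"tx": -58.8,"ty": -54.2,"wz": -0.13},
    {"tx": -88,"ty": -81,"wz": -0.2},
    {"tx": -118,"ty": -108,"wz": -0.265},
    {"tx": -147,"ty": -135,"wz": -0.33}
  ]
}}

```text
validation failed for argument at $.in...
```

```bash
cat >> h.py <<'E'
from scipy.spatial.transform import Rotation as Ro
def inc(s,xyz,yaw):
    "tool increments to reach TCP xyz, pointing down, tool y along heading yaw+90deg, tool x along -(head x)"
    R=Ro.from_rotvec(s['tool_rot'])
    c,n=np.cos(yaw),np.sin(yaw)
    T=Ro.from_matrix(np.array([[-c,-n,0],[-n,c,0],[0,0,-1]]))
    # columns: tool x = (-c,-n), tool y = (-n,c)
    print('t=%.2f'%s['time'],'pos',np.array(s['position']),'F',np.array(s['ft_force']),'w',s['grip_width'],s['grip_force'])
    print('inc mm',R.inv().apply(np.array(xyz)-s['position'])*1000,'w',(R.inv()*T).as_rotvec())
E
python3 - <<'E'
from h import *; from bench import ctrl
s=ctrl.get_state(); inc(s,(.560,-.0935,.2),-.09); print(s['joint_positions'])
E
```

```text
t=0.80 pos [0.2668 0.5928 0.2226] F [ 0.0842  1.2712 -0.2977] w 1.0017035061990047 0.0
inc mm [-549.0138 -505.5242   22.581 ] w [ 0.0001  0.0001 -0.3328]
[-1.1339  0.321  -0.0701  1.4504  0.0226  1.3708 -0.0569]
```

Request:
{"op": "jog_arm", "data": {
  "increments": [
    {"tx": -29.4,"ty": -27.1,"tz": 0,"wx": 0,"wy": 0,"wz": -0.066,"gripper": 1},
    {"tx": -58.8,"ty": -54.2,"tz": 0,"wx": 0,"wy": 0,"wz": -0.13,"gripper": 1},
    {"tx": -88,"ty": -81,"tz": 0,"wx": 0,"wy": 0,"wz": -0.2,"gripper": 1},
    {"tx": -118,"ty": -108,"tz": 0,"wx": 0,"wy": 0,"wz": -0.265,"gripper": 1},
    {"tx": -147,"ty": -135,"tz": 0,"wx": 0,"wy": 0,"wz": -0.33,"gripper": 1}
  ]
}}

```text
time: 1.22
position: [0.3461, 0.4075, 0.2227]
tool_rot: [0.141, 3.138, 0.001]
ft_force: [0.3, 0.9, 0.2]
grip_width: 1.002
grip_force: 0.0
```

```bash
python3 - <<'E'
from h import *; from bench import ctrl
s=ctrl.get_state(); inc(s,(.560,-.0935,.2),-.09); print(s['joint_positions'])
E
```

```text
t=1.22 pos [0.3461 0.4075 0.2227] F [0.3428 0.9153 0.2335] w 1.0017555450524354 0.0
inc mm [-257.8605 -479.8509   22.5992] w [0.0004 0.0004 0.0005]
[-0.9108  0.0772 -0.0061  1.7388  0.0006  1.3251  0.5643]
```

Request:
{"op": "jog_arm", "data": {
  "increments": [
    {"tx": -19,"ty": -35.2,"tz": 0,"wx": 0,"wy": 0,"wz": 0,"gripper": 1},
    {"tx": -38,"ty": -70.4,"tz": 0,"wx": 0,"wy": 0,"wz": 0,"gripper": 1},
    {"tx": -57,"ty": -105.6,"tz": 0,"wx": 0,"wy": 0,"wz": 0,"gripper": 1},
    {"tx": -76,"ty": -140.8,"tz": 0,"wx": 0,"wy": 0,"wz": 0,"gripper": 1},
    {"tx": -95,"ty": -176,"tz": 0,"wx": 0,"wy": 0,"wz": 0,"gripper": 1}
  ]
}}

```text
time: 1.63
position: [0.4241, 0.2234, 0.223]
tool_rot: [0.146, 3.137, 0.001]
ft_force: [0.8, -0.1, -0.3]
grip_width: 0.999
grip_force: 0.0
```

Request:
{"op": "jog_arm", "data": {
  "increments": [
    {"tx": -19,"ty": -35.2,"tz": 0,"wx": 0,"wy": 0,"wz": 0,"gripper": 1},
    {"tx": -38,"ty": -70.4,"tz": 0,"wx": 0,"wy": 0,"wz": 0,"gripper": 1},
    {"tx": -57,"ty": -105.6,"tz": 0,"wx": 0,"wy": 0,"wz": 0,"gripper": 1},
    {"tx": -76,"ty": -140.8,"tz": 0,"wx": 0,"wy": 0,"wz": 0,"gripper": 1},
    {"tx": -95,"ty": -176,"tz": 0,"wx": 0,"wy": 0,"wz": 0,"gripper": 1}
  ]
}}

```text
time: 2.05
position: [0.5025, 0.0394, 0.2231]
tool_rot: [0.145, 3.137, 0.001]
ft_force: [1.5, 0.4, 0.4]
grip_width: 1.003
grip_force: 0.0
```

Request:
{"op": "jog_arm", "data": {
  "increments": [
    {"tx": -17,"ty": -32,"tz": 5,"wx": 0,"wy": 0,"wz": 0,"gripper": 1},
    {"tx": -34,"ty": -64,"tz": 12,"wx": 0,"wy": 0,"wz": 0,"gripper": 1},
    {"tx": -51,"ty": -96,"tz": 18,"wx": 0,"wy": 0,"wz": 0,"gripper": 1},
    {"tx": -68,"ty": -128,"tz": 22,"wx": 0,"wy": 0,"wz": 0,"gripper": 1},
    {"tx": -68,"ty": -128,"tz": 22,"wx": 0,"wy": 0,"wz": 0,"gripper": 1}
  ]
}}

```text
time: 2.47
position: [0.5582, -0.1014, 0.2]
tool_rot: [0.161, 3.137, -0.009]
ft_force: [-0.4, -0.8, -0.3]
grip_width: 1.001
grip_force: 0.0
```

```bash
python3 - <<'E'
from h import *; from bench import ctrl,vision
import cv2
s=ctrl.get_state(); inc(s,(.560,-.0935,.14),-.09); print(s['joint_positions'])
i=vision.get_image('wrist'); cv2.imwrite('pics/w1.png',i['color']); print(i['fx'],i['cx'],i['cy']); print(repr(i['extrinsics']))
for t in('head','crystal_pin'): print(t,[(np.round(d['bbox'],1).tolist(),round(d['conf'],2)) for d in vision.spot_in('wrist',t)[:2]])
E
```

```text
t=2.47 pos [ 0.5582 -0.1014  0.2   ] F [-0.4326 -0.8338 -0.3448] w 1.001089812595777 0.0
inc mm [-0.8948  8.3886 59.949 ] w [-0.0057  0.0008 -0.0128]
[-0.3525  0.1656  0.5394  1.7121 -0.0825  1.2867  1.6719]
371.64829954431775 320.7787552076721 231.56536135261973
array([[ 0.1027,  0.9947, -0.005 ,  0.0446],
       [ 0.948 , -0.0963,  0.3034, -0.5682],
       [ 0.3013, -0.0359, -0.9528,  0.1992],
       [ 0.    ,  0.    ,  0.    ,  1.    ]])
head [([300.4, 175.8, 358.3, 257.2], 0.91), ([92.2, 149.4, 372.7, 259.7], 0.5)]
crystal_pin [([323.9, 212.2, 337.1, 234.5], 0.57)]
```

View pics/w1.png

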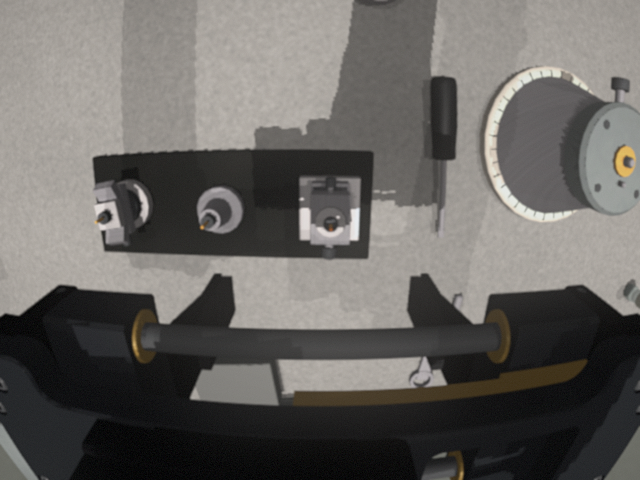

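```bash
python3 - <<'E'
import cv2
a=cv2.imread('pics/w1.png')
cv2.imwrite('pics/w1a.png',cv2.hconcat([cv2.resize(a[170:265,290:370],(480,570),interpolation=2),cv2.resize(a[100:220,575:640],(309,570),interpolation=2)]))
E
```

```text
(no output)
```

View pics/w1a.png

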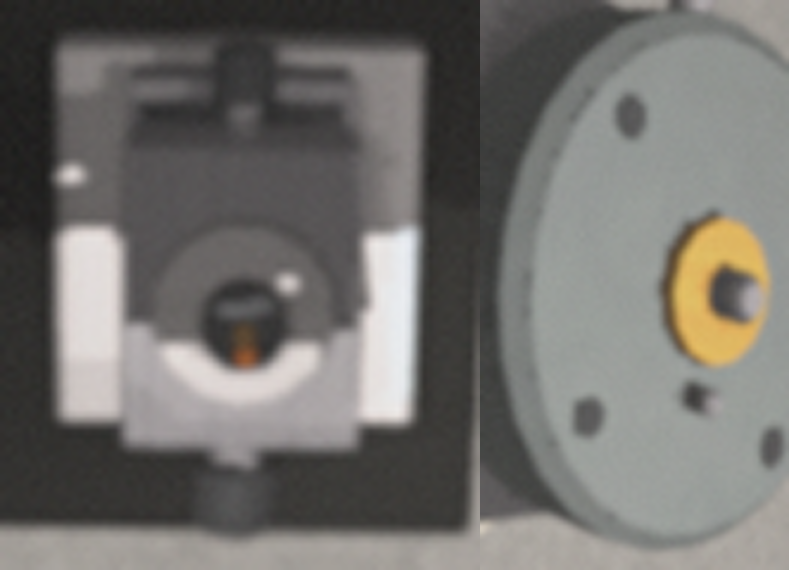

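```bash
cat >> h.py <<'E'
def fish(E,u,v,z,f=371.648,cx=320.779,cy=231.565):
    E=np.asarray(E); R,t=E[:3,:3],E[:3,3]; o=-R.T@t; q=np.array([u-cx,v-cy]); r=np.hypot(*q)+1e-9; a=r/f
    d=R.T@np.r_[np.sin(a)*q/r,np.cos(a)]; return (o+d*(z-o[2])/d[2])[:2]
E
python3 - <<'E'
from h import *
E=[[0.1027,0.9947,-0.005,0.0446],[0.948,-0.0963,0.3034,-0.5682],[0.3013,-0.0359,-0.9528,0.1992]]
h=lambda x,y,z:fish(E,x/6+290,y/6+170,z)
print('carriage',h(243,315,.068),'tip',h(247,362,.088))
c=[h(57,40,.024),h(425,45,.024),h(413,422,.024),h(57,422,.024)]; print('base',*c,'mean',np.mean(c,0))
print('slide sides z.06',h(122,330,.06),h(360,330,.06),'knobs',h(233,510,.032),h(244,70,.051))
m=lambda x,y,z:fish(E,(x-480)/4.75+575,y/4.75+100,z)
print('pin',m(748,297,.137),'dowel',m(710,402,.132))
E
```

```text
carriage [ 0.5602 -0.0942] tip [ 0.5606 -0.0942]
base [ 0.5263 -0.1187] [ 0.5327 -0.0625] [ 0.5936 -0.069 ] [ 0.5878 -0.126 ] mean [ 0.5601 -0.0941]
slide sides z.06 [ 0.563  -0.1116] [ 0.5664 -0.078 ] knobs [ 0.6026 -0.0991] [ 0.5292 -0.0908]
pin [0.5132 0.1494] dowel [0.5321 0.1462]
```

```bash
python3 - <<'E'
from h import *; from bench import ctrl
s=ctrl.get_state(); inc(s,(.5602,-.0942,.031),-.11)
E
```

```text
t=2.62 pos [ 0.5577 -0.0922  0.2004] F [ 0.0222 -0.4093 -0.0291] w 1.0020646438667375 0.0
inc mm [ -2.7641  -1.8149 169.404 ] w [ 0.0005 -0.0005  0.0165]
```

Request:
{"op": "jog_arm", "data": {
  "increments": [
    {"tx": -2.7,"ty": -1.8,"tz": 38,"wx": 0,"wy": 0,"wz": 0.016,"gripper": 1},
    {"tx": -2.7,"ty": -1.8,"tz": 76,"wx": 0,"wy": 0,"wz": 0.016,"gripper": 1},
    {"tx": -2.7,"ty": -1.8,"tz": 100,"wx": 0,"wy": 0,"wz": 0.016,"gripper": 1},
    {"tx": -2.7,"ty": -1.8,"tz": 110,"wx": 0,"wy": 0,"wz": 0.016,"gripper": 1},
    {"tx": -2.7,"ty": -1.8,"tz": 110,"wx": 0,"wy": 0,"wz": 0.016,"gripper": 1}
  ]
}}

```text
time: 3.03
position: [0.5585, -0.0923, 0.0884]
tool_rot: [-0.166, -3.133, -0.001]
ft_force: [-0.3, 0.9, 0.5]
grip_width: 0.998
grip_force: 0.0
```

Request:
{"op": "jog_arm", "data": {
  "increments": [
    {"tx": 0,"ty": 0,"tz": 16,"wx": 0,"wy": 0,"wz": 0,"gripper": 1},
    {"tx": 0,"ty": 0,"tz": 32,"wx": 0,"wy": 0,"wz": 0,"gripper": 1},
    {"tx": 0,"ty": 0,"tz": 48,"wx": 0,"wy": 0,"wz": 0,"gripper": 1},
    {"tx": 0,"ty": 0,"tz": 59,"wx": 0,"wy": 0,"wz": 0,"gripper": 1},
    {"tx": 0,"ty": 0,"tz": 59,"wx": 0,"wy": 0,"wz": 0,"gripper": 1}
  ]
}}

```text
time: 3.45
position: [0.56, -0.0935, 0.0311]
tool_rot: [-0.169, -3.136, -0.001]
ft_force: [-0.8, 0.9, -0.3]
grip_width: 0.999
grip_force: 0.0
```

```bash
python3 - <<'E'
from h import *; from bench import ctrl,vision
import cv2
s=ctrl.get_state(); inc(s,(.5602,-.0942,.031),-.11)
i=vision.get_image('wrist'); cv2.imwrite('pics/w2.png',i['color'])
s=ctrl.get_state(); inc(s,(.5602,-.0942,.031),-.11)
E
```

```text
t=3.45 pos [ 0.56   -0.0935  0.0311] F [-0.8111  0.8947 -0.3265] w 0.9992952384107762 0.0
inc mm [-0.2741 -0.6501  0.0875] w [ 0.0004 -0.0012  0.0025]
t=3.50 pos [ 0.5606 -0.0939  0.0321] F [0.2625 0.8872 0.1002] w 0.9962600357999158 0.0
inc mm [ 0.3988 -0.3416  1.083 ] w [0.0003 0.0001 0.0021]
```

View pics/w2.png

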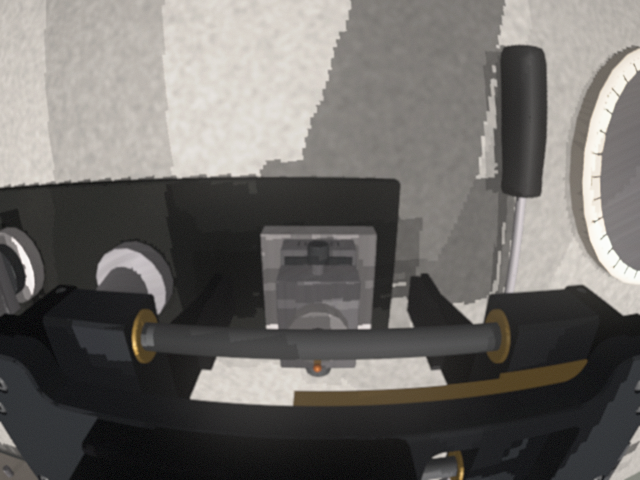

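Request:
{"op": "jog_arm", "data": {
  "increments": [
    {"tx": 0,"ty": 0,"tz": 0,"wx": 0,"wy": 0,"wz": 0,"gripper": 0.35},
    {"tx": 0,"ty": 0,"tz": 0,"wx": 0,"wy": 0,"wz": 0,"gripper": 0.3},
    {"tx": 0,"ty": 0,"tz": 0,"wx": 0,"wy": 0,"wz": 0,"gripper": 0.3},
    {"tx": 0,"ty": 0,"tz": 0,"wx": 0,"wy": 0,"wz": 0,"gripper": 0.3},
    {"tx": 0,"ty": 0,"tz": 0,"wx": 0,"wy": 0,"wz": 0,"gripper": 0.3}
  ],
  "grip_force": 45
}}

```text
time: 3.92
position: [0.5607, -0.0946, 0.0321]
tool_rot: [0.171, 3.136, 0.0]
ft_force: [0.2, 0.3, 0.2]
grip_width: 0.708
grip_force: 0.0
```

Request:
{"op": "jog_arm", "data": {
  "increments": [
    {"tx": 0,"ty": 0,"tz": 0,"wx": 0,"wy": 0,"wz": 0,"gripper": 0.3},
    {"tx": 0,"ty": 0,"tz": 0,"wx": 0,"wy": 0,"wz": 0,"gripper": 0.3},
    {"tx": 0,"ty": 0,"tz": 0,"wx": 0,"wy": 0,"wz": 0,"gripper": 0.3},
    {"tx": 0,"ty": 0,"tz": 0,"wx": 0,"wy": 0,"wz": 0,"gripper": 0.3},
    {"tx": 0,"ty": 0,"tz": 0,"wx": 0,"wy": 0,"wz": 0,"gripper": 0.3}
  ],
  "grip_force": 45
}}

```text
time: 4.33
position: [0.5603, -0.0946, 0.0315]
tool_rot: [0.171, 3.137, -0.0]
ft_force: [-0.6, -1.0, 0.7]
grip_width: 0.386
grip_force: 45.0
```

Request:
{"op": "jog_arm", "data": {
  "increments": [
    {"tx": 0,"ty": 0,"tz": -20,"wx": 0,"wy": 0,"wz": 0,"gripper": 0.3},
    {"tx": 0,"ty": 0,"tz": -58,"wx": 0,"wy": 0,"wz": 0,"gripper": 0.3},
    {"tx": 0,"ty": 0,"tz": -98,"wx": 0,"wy": 0,"wz": 0,"gripper": 0.3},
    {"tx": 0,"ty": 0,"tz": -138,"wx": 0,"wy": 0,"wz": 0,"gripper": 0.3},
    {"tx": 0,"ty": 0,"tz": -160,"wx": 0,"wy": 0,"wz": 0,"gripper": 0.3}
  ]
}}

```text
time: 4.75
position: [0.5617, -0.0951, 0.1958]
tool_rot: [0.171, 3.132, 0.0]
ft_force: [1.9, -0.6, -2.0]
grip_width: 0.387
grip_force: 45.0
```

```bash
python3 - <<'E'
from h import *; from bench import ctrl
s=ctrl.get_state(); inc(s,(.5133,.1494,.190),-.155)
E
```

```text
t=4.75 pos [ 0.5617 -0.0951  0.1958] F [ 1.9133 -0.5948 -1.9725] w 0.38700066741235567 44.9986051954329
inc mm [ 74.7561 237.7362   5.5522] w [0.0006 0.0048 0.0458]
```

Request:
{"op": "jog_arm", "data": {
  "increments": [
    {"tx": 9,"ty": 28,"tz": 0,"wx": 0,"wy": 0,"wz": 0.01,"gripper": 0.3},
    {"tx": 19,"ty": 62,"tz": 0,"wx": 0,"wy": 0,"wz": 0.02,"gripper": 0.3},
    {"tx": 30,"ty": 96,"tz": 0,"wx": 0,"wy": 0,"wz": 0.03,"gripper": 0.3},
    {"tx": 41,"ty": 130,"tz": 0,"wx": 0,"wy": 0,"wz": 0.046,"gripper": 0.3},
    {"tx": 52,"ty": 164,"tz": 0,"wx": 0,"wy": 0,"wz": 0.046,"gripper": 0.3}
  ]
}}

```text
time: 5.17
position: [0.5253, 0.0755, 0.191]
tool_rot: [-0.245, -3.131, 0.0]
ft_force: [1.4, -0.1, -3.1]
grip_width: 0.384
grip_force: 45.0
```

Request:
{"op": "jog_arm", "data": {
  "increments": [
    {"tx": 9,"ty": 30,"tz": 0,"wx": 0,"wy": 0,"wz": 0,"gripper": 0.3},
    {"tx": 17,"ty": 55,"tz": 0,"wx": 0,"wy": 0,"wz": 0,"gripper": 0.3},
    {"tx": 20,"ty": 68,"tz": 0,"wx": 0,"wy": 0,"wz": 0,"gripper": 0.3},
    {"tx": 22,"ty": 74,"tz": 0,"wx": 0,"wy": 0,"wz": 0,"gripper": 0.3},
    {"tx": 22,"ty": 74,"tz": 0,"wx": 0,"wy": 0,"wz": 0,"gripper": 0.3}
  ]
}}

```text
time: 5.58
position: [0.5158, 0.1512, 0.1911]
tool_rot: [-0.24, -3.132, 0.001]
ft_force: [0.7, -0.0, -2.8]
grip_width: 0.386
grip_force: 45.0
```

```bash
python3 - <<'E'
from h import *; from bench import ctrl,vision
import cv2
for k in range(2): i=vision.get_image('wrist')
cv2.imwrite('pics/w3.png',i['color']); print(repr(i['extrinsics']))
t=vision.get_image('scene')['color']; u=vision.get_image('top')['color']
s=ctrl.get_state(); inc(s,(.5133,.1494,.190),-.155)
cv2.imwrite('pics/c3.png',cv2.hconcat([cv2.resize(i['color'][190:430,220:420],(400,480)),cv2.resize(t[220:364,350:470],(400,480),interpolation=2)]))
cv2.imwrite('pics/t3.png',u);cv2.imwrite('pics/s3.png',t)
E
```

```text
array([[ 0.1549,  0.9879, -0.0009, -0.2272],
       [ 0.9417, -0.1474,  0.3023, -0.4906],
       [ 0.2986, -0.0477, -0.9532,  0.2157],
       [ 0.    ,  0.    ,  0.    ,  1.    ]])
t=5.78 pos [0.5167 0.1481 0.1915] F [-0.287  -0.5976 -2.8705] w 0.38825054872589726 44.998665349557996
inc mm [3.5638 0.7431 1.5181] w [-0.0009  0.0003 -0.0034]
```

View pics/c3.png

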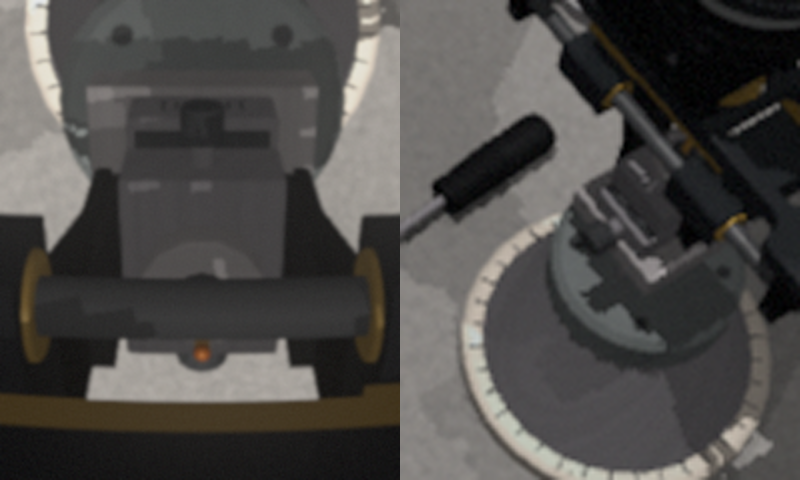

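```bash
python3 - <<'E'
from h import *
t=lambda x,y:onz('top',x/2.5+170,y/2.5+190,.125)[:2]
H=np.array([t(88,131),t(153,139),t(144,206),t(76,198)]); c=H.mean(0); print('holes top',H-c,c,np.linalg.norm(H-c,axis=1), np.degrees(np.arctan2(*(H-c).T[::-1])))
sc=lambda x,y:onz('scene',x/2.5+220,y/2.5+150,.125)[:2]
S=np.array([sc(518,321),sc(457,356),sc(506,418),sc(567,379)]); print('scene',S.mean(0),np.linalg.norm(S-S.mean(0),axis=1),np.degrees(np.arctan2(*(S-S.mean(0)).T[::-1])))
E=[[.1549,.9879,-.0009,-.2272],[.9417,-.1474,.3023,-.4906],[.2986,-.0477,-.9532,.2157]]
w=lambda x,y,z:fish(E,x/2+220,y/2+190,z)
a,b=w(122,35,.125),w(282,35,.125); m=(a+b)/2; print('w holes',a,b,m,np.linalg.norm(a-b), np.arctan2(*(b-a))*-1)
A,B=w(88,88,.1845),w(318,85,.1845); n=(A+B)/2; ya=np.arctan2(-(B-A)[0],(B-A)[1]); print('base back edge',A,B,n,np.linalg.norm(A-B),'yaw',ya,'head centre',n+.030*np.array([np.cos(ya),np.sin(ya)]))
print('xtal',w(202,353,.2485))
for r in (.034,.036,.038): print(r,m+r*np.cos(np.pi/4)*np.array([np.cos(-.155),np.sin(-.155)]))
E
```

```text
holes top [[ 0.0293  0.0208]
 [ 0.0213 -0.0282]
 [-0.0293 -0.0217]
 [-0.0214  0.029 ]] [0.5137 0.1505] [0.036  0.0354 0.0364 0.036 ] [  35.4079  -52.9347 -143.4836  126.3227]
scene [0.5141 0.1495] [0.0356 0.0363 0.0362 0.0359] [-143.9191  -54.8009   36.7154  126.0903]
w holes [0.4847 0.1285] [0.4925 0.1787] [0.4886 0.1536] 0.050870115596863344 -0.15528197967219595
base back edge [0.4828 0.1267] [0.4906 0.1816] [0.4867 0.1542] 0.05545629011149187 yaw -0.14154398923331513 head centre [0.5164 0.1499]
xtal [0.5152 0.1495]
0.034 [0.5123 0.1499]
0.036 [0.5137 0.1497]
0.038 [0.5151 0.1495]
```

Request:
{"op": "jog_arm", "data": {
  "increments": [
    {"tx": 2.4,"ty": 0.2,"tz": 8,"wx": 0,"wy": 0,"wz": 0,"gripper": 0.3},
    {"tx": 2.4,"ty": 0.2,"tz": 18,"wx": 0,"wy": 0,"wz": 0,"gripper": 0.3},
    {"tx": 2.4,"ty": 0.2,"tz": 25,"wx": 0,"wy": 0,"wz": 0,"gripper": 0.3},
    {"tx": 2.4,"ty": 0.2,"tz": 30,"wx": 0,"wy": 0,"wz": 0,"gripper": 0.3},
    {"tx": 2.4,"ty": 0.2,"tz": 30,"wx": 0,"wy": 0,"wz": 0,"gripper": 0.3}
  ]
}}

```text
time: 6.2
position: [0.5127, 0.1506, 0.1596]
tool_rot: [-0.243, -3.129, 0.003]
ft_force: [-0.5, -0.4, -3.5]
grip_width: 0.39
grip_force: 45.0
```

Request:
{"op": "jog_arm", "data": {
  "increments": [
    {"tx": 0,"ty": 0,"tz": 2,"wx": 0,"wy": 0,"wz": 0,"gripper": 0.3},
    {"tx": 0,"ty": 0,"tz": 4,"wx": 0,"wy": 0,"wz": 0,"gripper": 0.3},
    {"tx": 0,"ty": 0,"tz": 5,"wx": 0,"wy": 0,"wz": 0,"gripper": 0.3},
    {"tx": 0,"ty": 0,"tz": 6,"wx": 0,"wy": 0,"wz": 0,"gripper": 0.3},
    {"tx": 0,"ty": 0,"tz": 6,"wx": 0,"wy": 0,"wz": 0,"gripper": 0.3}
  ]
}}

```text
time: 6.62
position: [0.5139, 0.1509, 0.1556]
tool_rot: [0.243, 3.132, -0.001]
ft_force: [0.4, -0.3, -2.5]
grip_width: 0.386
grip_force: 45.0
```

Request:
{"op": "jog_arm", "data": {
  "increments": [
    {"tx": 0,"ty": 0,"tz": 1,"wx": 0,"wy": 0,"wz": 0,"gripper": 0.3},
    {"tx": 0,"ty": 0,"tz": 2,"wx": 0,"wy": 0,"wz": 0,"gripper": 0.3},
    {"tx": 0,"ty": 0,"tz": 3,"wx": 0,"wy": 0,"wz": 0,"gripper": 0.3},
    {"tx": 0,"ty": 0,"tz": 3,"wx": 0,"wy": 0,"wz": 0,"gripper": 0.3},
    {"tx": 0,"ty": 0,"tz": 3,"wx": 0,"wy": 0,"wz": 0,"gripper": 0.3}
  ]
}}

```text
time: 7.03
position: [0.5137, 0.1509, 0.1524]
tool_rot: [-0.243, -3.132, 0.001]
ft_force: [-0.2, -1.2, -3.0]
grip_width: 0.385
grip_force: 45.0
```

Request:
{"op": "jog_arm", "data": {
  "increments": [
    {"tx": 0,"ty": 0,"tz": 1,"wx": 0,"wy": 0,"wz": 0,"gripper": 0.3},
    {"tx": 0,"ty": 0,"tz": 2,"wx": 0,"wy": 0,"wz": 0,"gripper": 0.3},
    {"tx": 0,"ty": 0,"tz": 3,"wx": 0,"wy": 0,"wz": 0,"gripper": 0.3},
    {"tx": 0,"ty": 0,"tz": 3,"wx": 0,"wy": 0,"wz": 0,"gripper": 0.3},
    {"tx": 0,"ty": 0,"tz": 3,"wx": 0,"wy": 0,"wz": 0,"gripper": 0.3}
  ]
}}

```text
time: 7.45
position: [0.5139, 0.1509, 0.1501]
tool_rot: [0.243, 3.132, -0.0]
ft_force: [-2.6, -3.9, 3.1]
grip_width: 0.386
grip_force: 45.0
```

Request:
{"op": "jog_arm", "data": {
  "increments": [
    {"tx": 0.3,"ty": -0.7,"tz": 0,"wx": 0,"wy": 0,"wz": 0,"gripper": 0.3},
    {"tx": 0.3,"ty": -0.7,"tz": 1,"wx": 0,"wy": 0,"wz": 0,"gripper": 0.3},
    {"tx": 0.3,"ty": -0.7,"tz": 2,"wx": 0,"wy": 0,"wz": 0,"gripper": 0.3},
    {"tx": 0.3,"ty": -0.7,"tz": 3,"wx": 0,"wy": 0,"wz": 0,"gripper": 0.3},
    {"tx": 0.3,"ty": -0.7,"tz": 3,"wx": 0,"wy": 0,"wz": 0,"gripper": 0.3}
  ]
}}

```text
time: 7.87
position: [0.5138, 0.1508, 0.1476]
tool_rot: [0.243, 3.131, 0.001]
ft_force: [-2.7, -3.0, 7.3]
grip_width: 0.388
grip_force: 45.0
```

Request:
{"op": "jog_arm", "data": {
  "increments": [
    {"tx": 0.6,"ty": -0.5,"tz": 1,"wx": 0,"wy": 0,"wz": 0,"gripper": 0.3},
    {"tx": 0.6,"ty": -0.5,"tz": 2,"wx": 0,"wy": 0,"wz": 0,"gripper": 0.3},
    {"tx": 0.6,"ty": -0.5,"tz": 3,"wx": 0,"wy": 0,"wz": 0,"gripper": 0.3},
    {"tx": 0.6,"ty": -0.5,"tz": 3,"wx": 0,"wy": 0,"wz": 0,"gripper": 0.3},
    {"tx": 0.6,"ty": -0.5,"tz": 3,"wx": 0,"wy": 0,"wz": 0,"gripper": 0.3}
  ]
}}

```text
time: 8.28
position: [0.5139, 0.1508, 0.1465]
tool_rot: [0.242, 3.13, 0.003]
ft_force: [-5.5, -3.4, 15.2]
grip_width: 0.388
grip_force: 45.0
```

Request:
{"op": "jog_arm", "data": {
  "increments": [
    {"tx": 0,"ty": 0,"tz": 1,"wx": 0,"wy": 0,"wz": 0,"gripper": 0.3},
    {"tx": 0,"ty": 0,"tz": 1.5,"wx": 0,"wy": 0,"wz": 0,"gripper": 0.3},
    {"tx": 0,"ty": 0,"tz": 1.5,"wx": 0,"wy": 0,"wz": 0,"gripper": 0.3},
    {"tx": 0,"ty": 0,"tz": 1.5,"wx": 0,"wy": 0,"wz": 0,"gripper": 0.3},
    {"tx": 0,"ty": 0,"tz": 1.5,"wx": 0,"wy": 0,"wz": 0,"gripper": 0.3}
  ]
}}

```text
time: 8.7
position: [0.5139, 0.1508, 0.1465]
tool_rot: [0.242, 3.129, 0.004]
ft_force: [-8.2, -3.4, 23.9]
grip_width: 0.386
grip_force: 45.0
```

```bash
python3 - <<'E'
from h import *; from bench import ctrl,vision
import cv2
i=vision.get_image('wrist')['color']
t=vision.get_image('scene')['color']
s=ctrl.get_state(); inc(s,(.5133,.1494,.146),-.155); print(s['torque'])
cv2.imwrite('pics/c4.png',cv2.hconcat([cv2.resize(i[190:430,220:420],(400,480)),cv2.resize(t[240:360,360:460],(400,480),interpolation=2)]))
E
```

```text
t=8.80 pos [0.5139 0.1508 0.1464] F [-8.389  -3.6228 23.6939] w 0.38560819197621915 45.02357751131058
inc mm [ 0.3525 -1.5121  0.4299] w [0.0029 0.0026 0.0005]
[-1.2615  2.1063 -0.028 ]
```

View pics/c4.png

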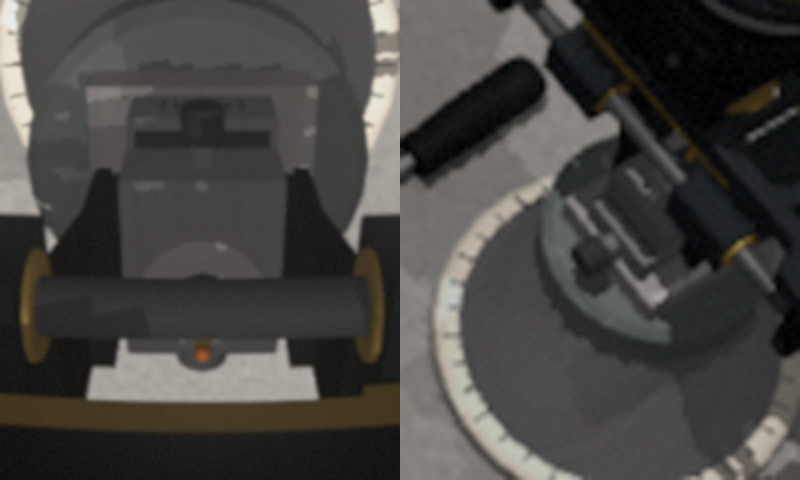

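The base is flush on the seat: pressing harder raised the force to 24 N without lowering the height any further. The head hasn't shifted in the fingers.

```bash
python3 -c "
from bench import ctrl
print(ctrl.close_job())"
```

```text
the job is handed in; nothing more can be done
None
```

The head with the rectangular base is on the mount, its large knob on the index dowel's side. It is pressed fully home (about 24 N down, 45 N grip, 8.8 s on the clock) and still held, and the job is handed in; no pass or fail verdict came back.

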